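# Snap a tube into the clips of a tube rotator

### The job

Load the screw-cap tube from the white bench rest into the free pair of spring clips on the tube rotator, cap on the near side like the tubes already loaded: holding the cap a few millimetres clear of the near clip, press the tube straight down between the spring fingers until it snaps home in both clips. Then push it along until its cap bears firmly against the near clip, and let go. Work by feel, pushing with no more than about 25 N, and leave the other tubes and bench things undisturbed.

Things in the scene. Friction and masses are not known exactly. Their poses are not given: they have to be found in the camera images.
- tube: The tube to load: grey 15 ml screw-cap tube, 120 mm long, 15-35 g. Origin on its axis, 38 mm from the cap's underside: grip here, across it. x runs from cap to cone tip. Body 17 mm in diameter from x = -38 to +47 mm, then a cone to +69 mm; cap 22 mm in diameter, 13 mm long. It starts level, axis 45 mm above the bench, in a slot of the white rest, cap roughly towards the robot.
- tube_cap: Blue screw cap of the tube to load. Origin: centre of the cap's flat underside, on the tube's axis; x towards the cone tip. The underside stands 2.5 mm proud of the tube all round.
- free_clips (a point): Where the tube's origin must end: seat axis of the free clip pair, midway between its clips, 130 mm above the bench. x along the seat towards the far rail (caps are at -x, towards the robot), z up. Clips 10 mm wide centred at x = -33 and +33 mm; the 56 mm gap between them is free for the gripper's fingers, down to the shaft 30 mm below the seat axis.
- near_clip (a point): Centre of the near clip's outer face (on the seat axis, x = -38 mm from free_clips), where the cap's underside must end, bearing on the edges of both fingers. Axes as free_clips. Each clip: a floor 8.5 mm below the axis and two spring fingers whose lips, 27 mm apart at the top (18 mm above the axis), narrow to 13 mm at beads 6 mm above it. Do not press down with cap and clip overlapping.
- far_clip (a point): Centre of the far clip, on the seat axis (x = +33 mm from free_clips). Feel: a level tube meets the lips with its axis about 12 mm above the seat. Pressing both clips takes 7 to 15 N, most at about 8 mm; then the force drops and the fingers draw the tube to the floors. A seated tube slides along with 2 to 8 N of drag; the cap meeting the clip stops it dead.
- clip_a_floor: The floors of the free station's two clips (grey pads 7 x 12 mm and 3.5 mm thick on the rails), on which a seated tube rests; the spring fingers alone press it down with about 5 N. Origin on the rails' top, midway between the clips, 12 mm below free_clips.
- rotator: Tube rotator, ivory, fixed: base 170 x 360 mm; two aluminium clip rails along y; stations 70 mm apart at y = -70 (free), 0 and +70 mm (loaded); gearbox housing 151 mm high at y = +120 to +205 mm; end bracket 106 mm high at y = -134 mm. Origin on the bench under the middle station; x along the tubes, y along the shaft to the gearbox.
- rest: White lay-down rest, fixed: two notched plates 8 mm thick at x = -30 and +30 mm, 47 mm high, on a 6 mm base; slots 19 mm wide and 10 mm deep at y = -40 (the tube) and y = +40 mm (a marker). Origin on the bench at its middle.
- loaded_mid: Tube of the same kind already clipped in the middle station, 70 mm from free_clips; origin on its axis, 38 mm from its cap. To be left alone.
- loaded_end: Tube of the same kind already clipped in the station next to the gearbox; origin on its axis, 38 mm from its cap. To be left alone.
- marker: White marker pen, 16 mm thick and 127 mm long, black cap, lying in the rest's other slot, 80 mm from the tube; origin on its axis. To be left alone.
- reagent: Amber bottle 44 mm in diameter, 85 mm high, standing on the bench; origin at its foot. To be left alone.
- slidebox_mid (a point): Middle of a grey slide box, 85 x 100 x 35 mm, on the bench. To be left alone.
Things that resemble listed ones, but are neither listed nor needed, are in the scene too. Leave any orange or turquoise look-alike of the tube alone.

How it is judged (in metres and radians):
On the way, in this order (a step that is already met when the one before it is completed fails the run):
1. the tube is snapped down to the floor of both clips of the free pair, cap on the near side (z of tube in the frame of free_clips between -0.003 and 0.003 m and y of tube in the frame of free_clips between -0.004 and 0.004 m and x of tube in the frame of free_clips between -0.012 and 0.003 m and angle between the x axis of tube and the x axis of free_clips, either way round below 0.06 rad), for 0.1 s.
2. the cap is pushed against the near clip with at least 3 N (contact force between tube_cap and rotator above 3 N), for 0.05 s.
At the end, for the whole second after the job is handed in: The tube lies released and at rest in both free clips, on their floors and level (within 2 mm and 2 degrees), with the underside of its cap within 1.5 mm of the near clip's face (z of tube in the frame of free_clips between -0.002 and 0.002 m and y of tube in the frame of free_clips between -0.002 and 0.002 m and angle between the x axis of tube and the x axis of free_clips, either way round below 0.035 rad and x of tube_cap in the frame of free_clips between -0.0395 and -0.036 m and linear speed of tube_cap below 0.01 m/s); the robot touches nothing.
It fails at once if the tube is pressed onto the clip floors with more than 36 N (about 30 N of push on top of the springs), or its cap against the rotator with more than 30 N (contact force between tube and clip_a_floor above 36 N or contact force between tube_cap and rotator above 30 N).
It fails at once if a tube already loaded is shifted by more than 4 mm (distance of any of loaded_mid, loaded_end from where it was at the start of the episode above 0.004 m).
It fails at once if the marker, the bottle or the slide box is moved by more than 15 mm (distance of any of marker, reagent, slidebox_mid from where it was at the start of the episode above 0.015 m).
It also fails if it takes over 53 s, if anything falls off the work surface, if the arm or the gripper's body presses on something with over 40 N, if the wrist force passes 120 N, or if a joint passes its speed limit or range.

### The arm

A 6-joint arm with a two-finger parallel gripper is mounted at the origin on the work surface. World frame = base frame: x ahead of the robot, y to its left, z up, the work surface at z = 0. Lengths are in mm, angles in rad, forces in N, time in s.
With the tool pointing down it reaches from about 275 to 1000 mm from the base axis. Payload 8.4 kg.
Tool frame: the origin (TCP) lies at the very end of the fingers, on their centre line; the grasp point (between the pads) lies 19 mm behind it; z points along the fingers, y is the direction in which the jaws open and shut (so a half turn about z gives the same grasp; the last joint's range is limited). The gripper opens to 85 mm and grips with 20 to 120 N. Pads are 22 mm wide; open, the fingers measure 114 mm over their backs; the gripper's body (76 mm by 85 mm) begins 54 mm behind the grasp point. The pads swing forward as they close: fully open they stand 13 mm farther back than shut.
Start: joints at [-1.191, 0.353, 1.633, -0, 1.155, -0.002], TCP at [232.868, -580, 231.281] pointing down, gripper open.
Joint ranges: [-2.63, 2.63], [-0.92, 2.1], [0.06, 2.66], [-1.3, 4.44], [0, 2.69], [-3.02, 3.02]. Speed limits (rad/s): [2.22, 2.22, 2.79, 3.14, 3.14, 3.14].

### API

Orientations are given as [roll, pitch, yaw] about the fixed x, y, z axes, in that order (R = Rz(yaw) Ry(pitch) Rx(roll)).
In Python, from rig import r gives the robot as it stands.
- The arm moves only by the tool move_arm, never from a script. Its argument "increments" is a list of rows, each an object of numbers: "tx", "ty", "tz": the shift along the tool's x, y, z in cm; "rx", "ry", "rz": the turn, a rotation vector about the tool's x, y, z in degrees; "gripper": the gripper's target within -1 to 1 (fully open at 1, half-way at 0, shut at -1). A call has 1 to 12 rows; each row shifts and turns the commanded pose from where the row before left it, along the tool's axes as they then stand; what a row does not reach is not made up. A row lasts 1/10 s, in which the tool goes at most 50 mm and 8.59 degrees, less where a joint would pass 70% of its speed; a pose out of reach is approached as far as the arm can. A call is refused whole if a number of a shift passes 5 or a number of a turn 8.59, either way. A call with a gripper value outside its range is refused whole. The fingers move at their own pace and stop on an object; "squeeze" is the grip in N (left out, the last holds). Time passes only in rows, so rows that do not move let the fingers close. It gives the time, the measured TCP pose, the force and the opening at its end, in the units of the state.
- r.sense(): the state, without advancing time (a new reading comes with each control period).
- r.grab_frame(name): name is "side" or "top" or "wrist"; returns (picture, depth): 480x640x3 uint8, red, green, blue; 480x640 float32, mm along the optical axis (not along the pixel's ray), 0 where there is no reading.
- r.camera_model(name): a dict with "fx", "fy", "cx", "cy" (pixels), "R" (3x3) and "t" (3): a world point X has camera coordinates R X + t; the wrist camera has in their place "hand_eye" (4x4, takes a point from camera to tool coordinates, whose origin is the TCP and whose axes are the flange's). Camera axes: x right, y down, z forward; pixel columns grow to the right and rows downward; lengths in mm; the calibration is good to about 2 mm. The wrist camera is an equidistant fisheye: a pixel r from the principal point sees the ray r / f radians off the axis. A picture is of the moment at which its call begins: read the wrist's pose just before it. camera_model takes no time and is no camera call.
- r.sign_off(): hands the job in, once; it reports no verdict.
Trained networks look in the newest picture that a camera, given by its name, has taken for a name from the list of things; names that differ only in an ending like _2 or _b are one class to them, and where a whole thing is asked for, a point or a joint stands for the part that bears it (a point fixed in the world has none). Each returns a list of dicts, best first, with "confidence" (0 to 1); they miss things now and then, are a little off and sometimes report something else, mostly with a low value. They report only what shows in the picture. A call takes as long as a camera call. They do not tell look-alikes from the thing itself.
- r.cut_out(query, camera): "mask" (480x640 bool, what is visible of it) and "bbox" ([left, top, right, bottom] in pixels, round what is visible of it).
- r.place_of(query, camera): "location" ([row, column] in pixels: a listed point, or the origin of a listed thing).
The state is a dict: "clock": time; "qpos": joint angles; "qvel": joint speeds; "joint_efforts": joint torques, N m; "eef_pos": TCP position; "tcp_rot": TCP orientation; "contact_force": force on the tool from outside, world axes, zero at the start; "wrist_torque": the same for the moment, N m; "opening": opening from 0.0 (shut) to 1.0 (fully open).
Only numpy, scipy, OpenCV 4.12 (cv2) and the standard library are available. Lean on these libraries where they do the work, as an engineer would, in place of code of your own. Each camera call takes 0.05 s, during which the arm holds its last target. There are 200 camera calls.

## Working session

There is one attempt and no reset: what is moved stays moved. The work goes in short steps, Python scripts to look and compute and a tool call to move; the robot and the scene stay as the last step left them, time stands still between calls to the robot, and variables do not carry over. Pictures are saved under pics/ and viewed, about 8 in all and at most 12, crops included, and the job is handed in when it is done.

Besides the shell and the picture viewer there is one more tool, called after "Call:" in YAML: its name, and indented under it one key for each argument. move_arm: Moves the arm, as the interface text tells. Its arguments: {"type":"object","properties":{"increments":{"type":"array","items":{"type":"object","properties":{"tx":{"type":"number"},"ty":{"type":"number"},"tz":{"type":"number"},"rx":{"type":"number"},"ry":{"type":"number"},"rz":{"type":"number"},"gripper":{"type":"number"}}}},"squeeze":{"type":"number"}},"required":["increments"]}

```bash
ls; mkdir -p pics; cat > h.py <<'E'
import numpy as np, cv2
from rig import r
from scipy.spatial.transform import Rotation as Ro
def ray(name,px,s=None):
    "world origin, direction (z-normalised for fixed cams) of pixel (row,col)"
    c=r.camera_model(name); v,u=px
    x=(u-c["cx"])/c["fx"]; y=(v-c["cy"])/c["fy"]
    if name=="wrist":
        th=np.hypot(x,y); d=np.array([x,y,0])/max(th,1e-9)*np.sin(th); d[2]=np.cos(th)
        H=np.array(c["hand_eye"]); T=Ro.from_euler("xyz",s["tcp_rot"]).as_matrix()
        return T@H[:3,3]+np.array(s["eef_pos"]), T@H[:3,:3]@d
    R=np.array(c["R"]); t=np.array(c["t"])
    return -R.T@t, R.T@np.array([x,y,1.])
def atz(name,px,z,s=None):
    o,d=ray(name,px,s); return o+d*(z-o[2])/d[2]
def tri(rays):
    A=np.zeros((3,3));b=np.zeros(3)
    for o,d in rays:
        d=d/np.linalg.norm(d);P=np.eye(3)-np.outer(d,d);A+=P;b+=P@o
    X=np.linalg.solve(A,b)
    return X,[round(float(np.linalg.norm(np.cross(X-o,d/np.linalg.norm(d)))),1) for o,d in rays]
def save(n,im,sc=1):
    if sc!=1: im=cv2.resize(im,None,fx=sc,fy=sc,interpolation=cv2.INTER_CUBIC)
    cv2.imwrite("pics/"+n,im[:,:,::-1])
E
python3 - <<'E'
from h import *
print(r.sense())
for c in ("top","side"):
    im,d=r.grab_frame(c); save(c+"0.png",im); np.savez(c+"0.npz",im=im,d=d)
    for q in ("tube","tube_cap","free_clips","near_clip","far_clip","rotator","rest","loaded_mid","loaded_end","marker"):
        print(c,q,[(np.round(p["location"]),round(p["confidence"],2)) for p in r.place_of(q,c)][:4])
print(r.sense()["clock"])
E
```

```text
pics
{'clock': 0.0, 'qpos': array([-1.19138672e+00,  3.53683337e-01,  1.63414459e+00,  3.59114177e-05,
        1.15522259e+00, -2.39093122e-03]), 'qvel': array([-8.10133847e-05,  1.49874630e-03, -8.56206514e-04,  1.85199209e-04,
        4.76486339e-04, -7.60740044e-04]), 'joint_efforts': array([ 2.84367285e-03, -6.05241609e+01, -3.42066085e+01,  6.60035244e-05,
        9.40124562e-03, -5.42502789e-06]), 'eef_pos': array([ 232.70332769, -579.53338534,  230.53524678]), 'tcp_rot': array([-3.14013488e+00, -3.63191722e-05,  3.81785991e-01]), 'contact_force': array([-0.76374713, -0.15434992, -0.15416591]), 'wrist_torque': array([-0.0119879,  0.0199162, -0.0553418]), 'opening': 0.9986371857443679}
top tube [(array([332., 462.]), 0.92), (array([274., 429.]), 0.78), (array([242., 474.]), 0.66)]
top tube_cap [(array([288., 419.]), 0.46), (array([346., 455.]), 0.44), (array([257., 478.]), 0.38)]
top free_clips [(array([203., 210.]), 0.68)]
top near_clip [(array([231., 212.]), 0.93)]
top far_clip [(array([201., 213.]), 0.89)]
top rotator [(array([230., 194.]), 0.6)]
top rest [(array([269., 408.]), 0.56)]
top loaded_mid [(array([218., 177.]), 0.64), (array([226., 189.]), 0.17)]
top loaded_end [(array([221., 144.]), 0.98), (array([155., 333.]), 0.54)]
top marker [(array([261., 397.]), 0.94)]
side tube [(array([338., 303.]), 0.85), (array([400., 354.]), 0.79), (array([394., 234.]), 0.78)]
side tube_cap [(array([406., 330.]), 0.65), (array([338., 287.]), 0.43), (array([383., 228.]), 0.42)]
side free_clips [(array([184., 333.]), 0.9)]
side near_clip [(array([187., 321.]), 0.98)]
side far_clip [(array([180., 346.]), 0.7)]
side rotator [(array([207., 332.]), 0.58)]
side rest [(array([336., 307.]), 0.95)]
side loaded_mid [(array([172., 326.]), 0.63)]
side loaded_end [(array([159., 327.]), 0.48)]
side marker [(array([310., 312.]), 0.64), (array([184., 333.]), 0.57)]
1.1
```

View pics/top0.png

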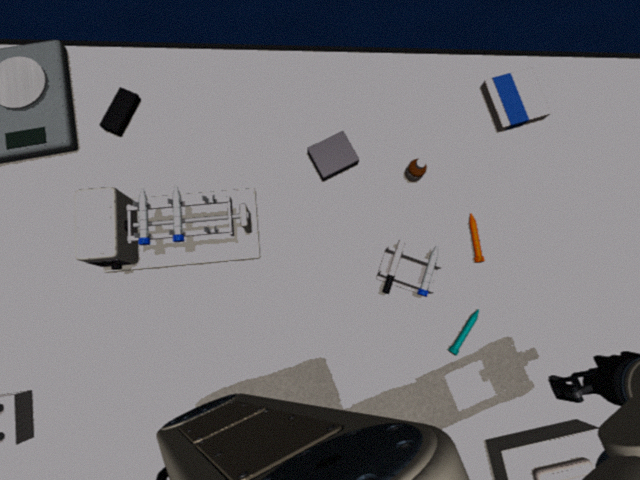

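```bash
python3 - <<'E'
from h import *
T=lambda a,b:print(*map(lambda x:np.round(x,1),tri([ray("top",a),ray("side",b)])))
T((274,429),(338,303));T((288,419),(338,287));T((203,210),(184,333));T((231,212),(187,321));T((201,213),(180,346));T((269,408),(336,307));T((218,177),(172,326));T((221,144),(159,327));T((261,397),(310,312))
E
```

```text
[ 423.7 -374.3   50.2] [0.3 0.3]
[ 391.7 -355.    31.5] [1.7 1.7]
[552.4 108.9 127.4] [12.6 12.6]
[506.1 105.  119. ] [0.5 0.5]
[572.  102.2 137.1] [4.5 4.5]
[ 436.  -335.8   10. ] [3.4 3.4]
[529.8 177.7 126.4] [2.6 2.6]
[530.8 244.6 132.3] [6.5 6.5]
[ 450.2 -301.4   53.4] [2.7 2.7]
```

The tube to load is the grey one with the blue cap in the rest (px row 270, col 429; cap 292,424). Look-alikes are orange at (240,476), turquoise at (332,462), the loaded tubes at (215,142) and (215,178), and the marker at (265,397). I choose the one in the rest, then check it close up.

```bash
cat >> h.py <<'E'
def plan(pos,yaw,n):
    s=r.sense(); p=np.array(s["eef_pos"]); R=Ro.from_euler("xyz",s["tcp_rot"])
    g=Ro.from_euler("xyz",[np.pi,0,yaw]); w=(R.inv()*g).as_rotvec(); st=Ro.from_rotvec(w/n); d=(np.array(pos)-p)/n
    for i in range(n):
        t=R.inv().apply(d)/10; a=np.degrees(w/n)
        print("t",np.round(t,2),"r",np.round(a,2)); R=R*st
E
python3 - <<'E'
from h import *
a,b=atz("top",(293,424.5),45),atz("top",(246,438),45); d=b-a; yaw=np.arctan2(d[1],d[0]); print(a,b,yaw,r.camera_model("wrist"))
plan((415,-372,190),yaw,8)
E
```

```text
[ 381.28203695 -363.72469129   45.        ] [ 489.43932257 -399.26140191   45.        ] -0.31745303377969064 {'fx': 371.64829954431775, 'fy': 371.64829954431775, 'cx': 313.2548931291712, 'cy': 230.67825662359417, 'hand_eye': array([[-8.72730320e-04, -9.62479476e-01, -2.71353086e-01,
         6.93635558e+01],
       [ 9.99999614e-01, -8.66329818e-04, -1.43375243e-04,
         5.70969262e-01],
       [-9.70855406e-05, -2.71353106e-01,  9.62479861e-01,
        -1.42495814e+02],
       [ 0.00000000e+00,  0.00000000e+00,  0.00000000e+00,
         1.00000000e+00]])}
t [ 3.08 -1.56  0.52] r [0.   0.   5.01]
t [ 2.93 -1.83  0.52] r [0.   0.   5.01]
t [ 2.76 -2.08  0.52] r [0.   0.   5.01]
t [ 2.57 -2.31  0.52] r [0.   0.   5.01]
t [ 2.36 -2.53  0.52] r [0.   0.   5.01]
t [ 2.13 -2.72  0.52] r [0.   0.   5.01]
t [ 1.88 -2.9   0.52] r [0.   0.   5.01]
t [ 1.62 -3.05  0.52] r [0.   0.   5.01]
```

Call:
move_arm:
  increments:
    - {"tx": 3.1,"ty": -1.6,"tz": 0.5,"rz": 5}
    - {"tx": 2.9,"ty": -1.8,"tz": 0.5,"rz": 5}
    - {"tx": 2.8,"ty": -2.1,"tz": 0.5,"rz": 5}
    - {"tx": 2.6,"ty": -2.3,"tz": 0.5,"rz": 5}
    - {"tx": 2.4,"ty": -2.5,"tz": 0.5,"rz": 5}
    - {"tx": 2.1,"ty": -2.7,"tz": 0.5,"rz": 5}
    - {"tx": 1.9,"ty": -2.9,"tz": 0.5,"rz": 5}
    - {"tx": 1.6,"ty": -3.0,"tz": 0.5,"rz": 5}
    - {}
    - {}

```text
invalid input
```

```bash
python3 - <<'E'
from h import *
s=r.sense(); print(s["clock"],s["eef_pos"],s["tcp_rot"])
im,d=r.grab_frame("wrist"); save("w1.png",im); np.savez("w1.npz",im=im,d=d,**{k:s[k] for k in("eef_pos","tcp_rot")})
for q in ("tube","tube_cap"):
    for p in r.place_of(q,"wrist")[:3]: print(q,np.round(p["location"],1),round(p["confidence"],2),atz("wrist",p["location"],45,s).round(1))
c=r.cut_out("tube","wrist")[0]; np.save("m1.npy",c["mask"]); print(c["bbox"],c["confidence"])
E
```

```text
1.1 [ 232.86308614 -580.02072118  231.2924926 ] [3.14154528e+00 1.98836323e-05 3.81799094e-01]
tube [ 99.2 222.3] 0.85 [ 293.8 -469.4   45. ]
tube_cap [123.2 193.2] 0.73 [ 264.7 -451.1   45. ]
[178.3, 64.0, 279.0, 138.1] 0.6
```

View pics/w1.png

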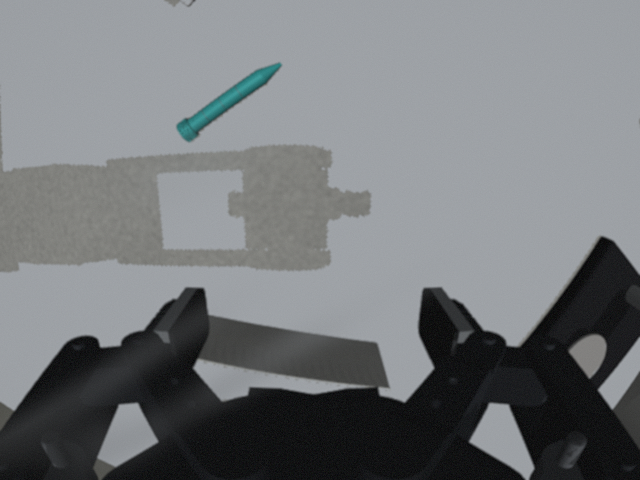

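The picture was taken before any move, because the move call was refused. It shows only the turquoise look-alike, at about (100,230). I'll resend the move with full rows.

Call:
move_arm:
  increments:
    - {"tx": 3.1,"ty": -1.6,"tz": 0.5,"rx": 0,"ry": 0,"rz": 5,"gripper": 1}
    - {"tx": 2.9,"ty": -1.8,"tz": 0.5,"rx": 0,"ry": 0,"rz": 5,"gripper": 1}
    - {"tx": 2.8,"ty": -2.1,"tz": 0.5,"rx": 0,"ry": 0,"rz": 5,"gripper": 1}
    - {"tx": 2.6,"ty": -2.3,"tz": 0.5,"rx": 0,"ry": 0,"rz": 5,"gripper": 1}
    - {"tx": 2.4,"ty": -2.5,"tz": 0.5,"rx": 0,"ry": 0,"rz": 5,"gripper": 1}
    - {"tx": 2.1,"ty": -2.7,"tz": 0.5,"rx": 0,"ry": 0,"rz": 5,"gripper": 1}
    - {"tx": 1.9,"ty": -2.9,"tz": 0.5,"rx": 0,"ry": 0,"rz": 5,"gripper": 1}
    - {"tx": 1.6,"ty": -3.0,"tz": 0.5,"rx": 0,"ry": 0,"rz": 5,"gripper": 1}
    - {"tx": 0,"ty": 0,"tz": 0,"rx": 0,"ry": 0,"rz": 0,"gripper": 1}

```text
clock: 2.2
eef_pos: [417.0, -369.7, 190.7]
tcp_rot: [-3.14, 0.0, -0.316]
contact_force: [-0.4, -0.3, -0.1]
opening: 0.999
```

```bash
python3 - <<'E'
from h import *
s=r.sense(); print(s["clock"],s["eef_pos"],s["tcp_rot"])
im,d=r.grab_frame("wrist"); save("w2.png",im); np.savez("w2.npz",im=im,d=d,**{k:s[k] for k in("eef_pos","tcp_rot")})
for q in ("tube","tube_cap"):
    for p in r.place_of(q,"wrist")[:3]:
        v,u=np.int32(p["location"]); print(q,np.round(p["location"],1),round(p["confidence"],2),atz("wrist",p["location"],45,s).round(1),d[v,u])
for c in r.cut_out("tube","wrist")[:3]: print(c["bbox"],c["confidence"])
E
```

```text
2.2 [ 417.03406997 -369.70644121  190.73338091] [-3.14025887e+00  4.88324442e-04 -3.16175411e-01]
tube [202.4 320.1] 0.71 [ 426.3 -378.3   45. ] 284.0014
tube [ 63.9 425.8] 0.69 [ 507.6 -492.1   45. ] 286.09604
tube [297.8 441. ] 0.66 [ 310.9 -455.2   45. ] 127.90375
tube_cap [106.8 443.1] 0.77 [ 470.9 -495.6   45. ] 293.6774
tube_cap [329.  424.6] 0.58 [ 284.2 -434.2   45. ] 134.73254
tube_cap [247.7 315. ] 0.57 [ 391.8 -362.7   45. ] 293.66476
[412.5, 234.9, 468.0, 340.7] 0.89
[390.4, 0.0, 459.0, 120.3] 0.79
[305.2, 117.2, 329.2, 271.3] 0.65
```

View pics/w2.png

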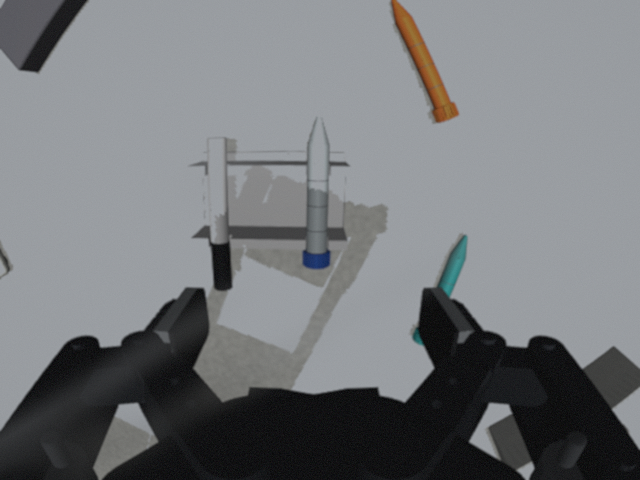

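The close view confirms it: the grey tube with the blue cap is at col ~318, rows 118–270, the marker at col 220, orange at (430,60) and turquoise at (440,285). Next I measure the axis, cap edge and height.

```bash
cat >> h.py <<'E'
def cloud(f,box):
    z=np.load(f); s={"eef_pos":z["eef_pos"],"tcp_rot":z["tcp_rot"]}; c=r.camera_model("wrist"); H=np.array(c["hand_eye"])
    v,u=np.mgrid[box[1]:box[3],box[0]:box[2]]; x=(u-c["cx"])/c["fx"]; y=(v-c["cy"])/c["fy"]; th=np.hypot(x,y)+1e-9
    D=z["d"][v,u]; k=np.tan(th)/th; P=np.stack([x*k*D,y*k*D,D],-1)
    T=Ro.from_euler("xyz",s["tcp_rot"]).as_matrix(); P=P@H[:3,:3].T+H[:3,3]; return P@T.T+s["eef_pos"],z["im"][v,u],D>0
E
python3 - <<'E'
from h import *
P,im,ok=cloud("w2.npz",(295,112,345,275))
im=im.astype(int); blue=(im[...,2]>im[...,0]+50)&(im[...,2]>80)&ok
m=ok&(P[...,2]>44)
z=np.load("w2.npz");s={k:z[k] for k in("eef_pos","tcp_rot")}
# centreline by mid of mask per row, projected at axis height
q=[]
for i in range(P.shape[0]):
    j=np.where(m[i])[0]
    if len(j)>5: q.append((112+i,295+j.mean(),len(j),P[i,j,2].max(),blue[i].sum(),*P[i,j].mean(0)[:2]))
q=np.array(q); 
for a in q[::6]: print(np.round(a,1))
body=q[(q[:,0]>150)&(q[:,0]<225)]
L=np.array([atz("wrist",a[:2],45,s) for a in body]); f=np.polyfit(L[:,0],L[:,1],1); print("yaw",np.arctan(f[0]),"y at 426",np.polyval(f,426), "res",np.std(L[:,1]-np.polyval(f,L[:,0])))
b=P[blue]; print("cap",b.mean(0),np.percentile(b,[2,50,98],axis=0).round(1)); 
yaw=np.arctan(f[0]); ax=np.array([np.cos(yaw),np.sin(yaw),0]); t=b@ax; print("cap along",np.percentile(t,[0,2,50,98,100]),"origin ref",np.array([426.3,-378.3,45])@ax)
w=P[m&~blue]; print("tube along",np.percentile(w@ax,[0,1,99,100]),"top z",np.percentile(P[m][:,2],[50,90,99]))
# tri of network location from two views
print(tri([ray("top",(274,429)),ray("side",(338,303)),ray("wrist",(202.4,320.1),s)]))
E
```

```text
[ 117.   318.5    6.    47.9    0.   490.4 -397.8]
[ 123.   318.5   10.    48.2    0.   486.  -396.3]
[ 129.   318.5   12.    49.7    0.   481.6 -394.9]
[ 135.   317.5   16.    51.8    0.   477.5 -392.7]
[ 141.   318.    21.    53.6    0.   473.1 -391.7]
[ 147.   318.    23.    54.     0.   468.7 -390.3]
[ 153.   317.5   22.    54.5    0.   464.6 -388.5]
[ 159.   317.5   22.    54.3    0.   460.2 -387.1]
[ 165.   318.8   48.    54.1    0.   455.2 -386.6]
[ 171.   319.3   49.    54.1    0.   450.8 -385.5]
[ 177.   317.5   22.    54.5    0.   447.1 -382.8]
[ 183.   317.5   22.    53.8    0.   442.7 -381.4]
[ 189.   317.5   22.    53.9    0.   438.3 -379.9]
[ 195.   317.    21.    54.6    0.   433.9 -378.1]
[ 201.   317.    21.    53.8    0.   429.5 -376.6]
[ 207.   316.6   20.    55.     0.   425.1 -374.9]
[ 213.   317.    21.    54.2    0.   420.4 -373.7]
[ 219.   317.    21.    54.2    0.   415.9 -372.2]
[ 225.   317.    21.    54.2    0.   411.2 -370.7]
[ 231.   317.    21.    54.5    0.   406.6 -369.2]
[ 237.   316.5   20.    54.3    0.   402.  -367.3]
[ 243.   319.3   49.    54.7    0.   395.8 -367.7]
[ 249.   319.9   48.    54.     0.   390.8 -366.5]
[ 255.   315.5   28.    56.5   25.   388.5 -362.1]
[ 261.   315.5   28.    57.    25.   383.7 -360.5]
[ 267.   315.5   18.    56.7   14.   379.2 -359. ]
yaw -0.3375081015038403 y at 426 -375.8306776020818 res 0.8875109379858571
cap [ 384.24515124 -361.14525467   54.17545078] [[ 377.3 -370.8   50.1]
 [ 384.4 -361.1   54.6]
 [ 390.9 -351.7   56.9]]
cap along [476.0909362  476.82622951 482.07562704 487.23753657 487.951121  ] origin ref 527.5183831753463
tube along [474.59947353 477.35989397 590.63935219 594.48960036] top z [51.46861224 53.92239751 56.10493319]
(array([ 424.89026669, -375.91502045,   49.61746014]), [1.6, 2.1, 3.4])
```

Tube origin is about (426,-375.5,45.5) with yaw -0.334. The tube top at 54 gives the axis at 45.5, which agrees with the text. Now approach.

```bash
python3 - <<'E'
from h import *
plan((426,-375.4,90),-0.334,3)
E
```

```text
t [ 0.37 -0.04  3.38] r [ 0.01 -0.    0.35]
t [ 0.37 -0.05  3.38] r [ 0.01 -0.    0.35]
t [ 0.37 -0.05  3.38] r [ 0.01 -0.    0.35]
```

Call:
move_arm:
  increments:
    - {"tx": 0.37,"ty": -0.05,"tz": 3.4,"rx": 0,"ry": 0,"rz": 0.35,"gripper": 0}
    - {"tx": 0.37,"ty": -0.05,"tz": 3.4,"rx": 0,"ry": 0,"rz": 0.35,"gripper": 0}
    - {"tx": 0.37,"ty": -0.05,"tz": 3.3,"rx": 0,"ry": 0,"rz": 0.35,"gripper": 0}
    - {"tx": 0,"ty": 0,"tz": 0,"rx": 0,"ry": 0,"rz": 0,"gripper": 0}
    - {"tx": 0,"ty": 0,"tz": 0,"rx": 0,"ry": 0,"rz": 0,"gripper": 0}
    - {"tx": 0,"ty": 0,"tz": 0,"rx": 0,"ry": 0,"rz": 0,"gripper": 0}
  squeeze: 50

```text
clock: 3.0
eef_pos: [426.7, -375.8, 92.0]
tcp_rot: [3.141, -0.002, -0.335]
contact_force: [0.3, 0.0, -0.7]
opening: 0.502
```

```bash
python3 - <<'E'
from h import *
s=r.sense(); print(s["eef_pos"],s["tcp_rot"])
im,d=r.grab_frame("wrist"); save("w3.png",im); np.savez("w3.npz",im=im,d=d,**{k:s[k] for k in("eef_pos","tcp_rot")})
P,im,ok=cloud("w3.npz",(230,100,400,420)); im=im.astype(int)
blue=(im[...,2]>im[...,0]+50)&(im[...,2]>80)&ok; m=ok&(P[...,2]>48)&(P[...,2]<60)
T=Ro.from_euler("xyz",s["tcp_rot"]).as_matrix(); Q=(P-s["eef_pos"])@T
for a in (-40,-30,-20,-10,0,10,20,30,40,50):
    k=m&(abs(Q[...,0]-a)<1.5)&(abs(Q[...,1])<20); print(a,k.sum(),np.round([Q[k][:,1].min(),Q[k][:,1].max(),P[k][:,2].max()],1) if k.sum() else "")
k=blue&(abs(Q[...,1])<15);print("cap x",np.percentile(Q[k][:,0],[1,50,99]) if k.sum() else "")
plan((426,-375.4,26.5),-0.334,4)
E
```

```text
[ 426.69242527 -375.76357689   92.04808848] [ 3.14067627e+00 -2.10358986e-03 -3.35008986e-01]
-40 265 [-11.2  10.8  57.1]
-30 139 [-18.8  17.9  54.4]
-20 139 [-7.9  8.1 54.4]
-10 149 [-7.8  8.  54.4]
0 159 [-8.7  7.9 55.6]
10 157 [-7.5  7.7 54.5]
20 173 [-8.4  7.7 55. ]
30 199 [-19.1  19.4  54.7]
40 184 [-8.2  7.5 54.9]
50 159 [-6.6  5.9 53.5]
cap x [-50.61800063 -47.30918478 -40.91119776]
t [-0.03 -0.    1.64] r [ 0.02 -0.04 -0.01]
t [-0.03 -0.    1.64] r [ 0.02 -0.04 -0.01]
t [-0.03 -0.    1.64] r [ 0.02 -0.04 -0.01]
t [-0.03 -0.    1.64] r [ 0.02 -0.04 -0.01]
```

View pics/w3.png

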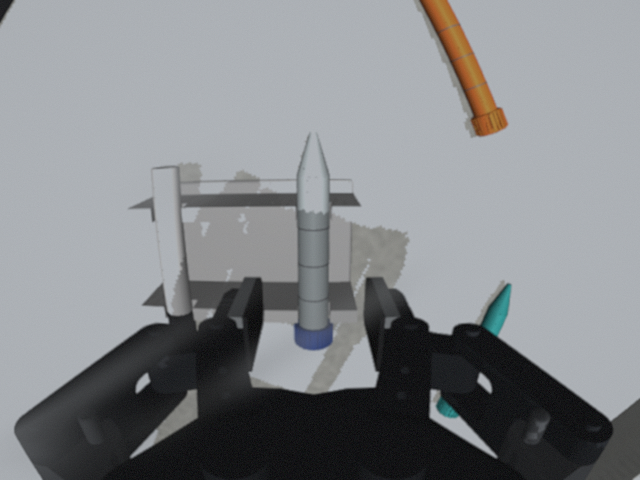

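Tube (col 313) is centred between the fingers and aligned. The cap underside is 40.7 mm behind the TCP, so I shift back about 2 mm, then descend and grip.

Call:
move_arm:
  increments:
    - {"tx": -0.2,"ty": 0,"tz": 2.2,"rx": 0,"ry": 0.1,"rz": 0,"gripper": 0}
    - {"tx": 0,"ty": 0,"tz": 2.2,"rx": 0,"ry": 0,"rz": 0,"gripper": 0}
    - {"tx": 0,"ty": 0,"tz": 2.1,"rx": 0,"ry": 0,"rz": 0,"gripper": 0}
    - {"tx": 0,"ty": 0,"tz": 0,"rx": 0,"ry": 0,"rz": 0,"gripper": 0}
    - {"tx": 0,"ty": 0,"tz": 0,"rx": 0,"ry": 0,"rz": 0,"gripper": -1}
    - {"tx": 0,"ty": 0,"tz": 0,"rx": 0,"ry": 0,"rz": 0,"gripper": -1}
    - {"tx": 0,"ty": 0,"tz": 0,"rx": 0,"ry": 0,"rz": 0,"gripper": -1}
    - {"tx": 0,"ty": 0,"tz": 0,"rx": 0,"ry": 0,"rz": 0,"gripper": -1}
    - {"tx": 0,"ty": 0,"tz": 0,"rx": 0,"ry": 0,"rz": 0,"gripper": -1}
  squeeze: 60

```text
clock: 3.95
eef_pos: [425.3, -374.8, 27.0]
tcp_rot: [3.14, -0.004, -0.335]
contact_force: [-1.1, -0.3, 8.3]
opening: 0.178
```

Call:
move_arm:
  increments:
    - {"tx": 0,"ty": 0,"tz": -1.5,"rx": 0,"ry": 0,"rz": 0,"gripper": -1}
    - {"tx": 0,"ty": 0,"tz": -3.5,"rx": 0,"ry": 0,"rz": 0,"gripper": -1}
    - {"tx": 0,"ty": 0,"tz": -4,"rx": 0,"ry": 0,"rz": 0,"gripper": -1}
    - {"tx": 0,"ty": 0,"tz": -4,"rx": 0,"ry": 0,"rz": 0,"gripper": -1}
    - {"tx": 0,"ty": 0,"tz": -4,"rx": 0,"ry": 0,"rz": 0,"gripper": -1}
    - {"tx": 0,"ty": 0,"tz": -4,"rx": 0,"ry": 0,"rz": 0,"gripper": -1}
    - {"tx": 0,"ty": 0,"tz": 0,"rx": 0,"ry": 0,"rz": 0,"gripper": -1}

```text
clock: 4.65
eef_pos: [426.4, -375.8, 242.6]
tcp_rot: [3.138, -0.012, -0.335]
contact_force: [0.4, -1.0, -0.4]
opening: 0.176
```

```bash
python3 - <<'E'
from h import *
s=r.sense();print(s["contact_force"],s["opening"])
plan((480,10,245),0.05,12)
E
```

```text
[ 0.35928659 -0.95833273 -0.41526897] 0.17646403507795544
t [-0.63 -3.18 -0.04] r [ 0.03 -0.05 -1.84]
t [-0.53 -3.2  -0.04] r [ 0.03 -0.05 -1.84]
t [-0.43 -3.22 -0.04] r [ 0.03 -0.05 -1.84]
t [-0.33 -3.23 -0.03] r [ 0.03 -0.05 -1.84]
t [-0.22 -3.24 -0.03] r [ 0.03 -0.05 -1.84]
t [-0.12 -3.24 -0.03] r [ 0.03 -0.05 -1.84]
t [-0.01 -3.25 -0.03] r [ 0.03 -0.05 -1.84]
t [ 0.09 -3.24 -0.03] r [ 0.03 -0.05 -1.84]
t [ 0.19 -3.24 -0.03] r [ 0.03 -0.05 -1.84]
t [ 0.3  -3.23 -0.02] r [ 0.03 -0.05 -1.84]
t [ 0.4  -3.22 -0.02] r [ 0.03 -0.05 -1.84]
t [ 0.5  -3.21 -0.02] r [ 0.03 -0.05 -1.84]
```

Call:
move_arm:
  increments:
    - {"tx": -0.6,"ty": -3.2,"tz": 0,"rx": 0,"ry": 0,"rz": -1.84,"gripper": -1}
    - {"tx": -0.5,"ty": -3.2,"tz": 0,"rx": 0,"ry": 0,"rz": -1.84,"gripper": -1}
    - {"tx": -0.4,"ty": -3.2,"tz": 0,"rx": 0,"ry": 0,"rz": -1.84,"gripper": -1}
    - {"tx": -0.3,"ty": -3.2,"tz": 0,"rx": 0,"ry": 0,"rz": -1.84,"gripper": -1}
    - {"tx": -0.2,"ty": -3.2,"tz": 0,"rx": 0,"ry": 0,"rz": -1.84,"gripper": -1}
    - {"tx": -0.1,"ty": -3.2,"tz": 0,"rx": 0,"ry": 0,"rz": -1.84,"gripper": -1}
    - {"tx": 0,"ty": -3.2,"tz": 0,"rx": 0,"ry": 0,"rz": -1.84,"gripper": -1}
    - {"tx": 0.1,"ty": -3.2,"tz": 0,"rx": 0,"ry": 0,"rz": -1.84,"gripper": -1}
    - {"tx": 0.2,"ty": -3.2,"tz": 0,"rx": 0,"ry": 0,"rz": -1.84,"gripper": -1}
    - {"tx": 0.3,"ty": -3.2,"tz": 0,"rx": 0,"ry": 0,"rz": -1.84,"gripper": -1}
    - {"tx": 0.4,"ty": -3.2,"tz": 0,"rx": 0,"ry": 0,"rz": -1.84,"gripper": -1}
    - {"tx": 0.5,"ty": -3.2,"tz": 0,"rx": 0,"ry": 0,"rz": -1.84,"gripper": -1}

```text
clock: 5.85
eef_pos: [478.6, 9.9, 235.8]
tcp_rot: [3.141, -0.002, 0.052]
contact_force: [0.6, -0.4, 0.4]
opening: 0.177
```

Call:
move_arm:
  increments:
    - {"tx": 0,"ty": 0,"tz": 0,"rx": 0,"ry": 0,"rz": 0,"gripper": -1}
    - {"tx": 0,"ty": 0,"tz": 0,"rx": 0,"ry": 0,"rz": 0,"gripper": -1}
    - {"tx": 0,"ty": 0,"tz": 0,"rx": 0,"ry": 0,"rz": 0,"gripper": -1}

```text
clock: 6.15
eef_pos: [478.7, 7.9, 235.4]
tcp_rot: [3.141, -0.002, 0.05]
contact_force: [0.0, -0.6, 0.4]
opening: 0.175
```

```bash
python3 - <<'E'
from h import *
s=r.sense(); print(s["clock"],s["eef_pos"],s["tcp_rot"],s["contact_force"])
im,d=r.grab_frame("wrist"); save("w4.png",im); np.savez("w4.npz",im=im,d=d,**{k:s[k] for k in("eef_pos","tcp_rot")})
for q,z in (("tube",226),("tube_cap",226),("free_clips",130),("near_clip",130),("far_clip",130),("loaded_mid",130),("loaded_end",130)):
    for p in r.place_of(q,"wrist")[:3]:
        v,u=np.int32(p["location"]); print(q,np.round(p["location"],1),round(p["confidence"],2),atz("wrist",p["location"],z,s).round(1),d[v,u])
E
```

```text
6.15 [478.65623688   7.90219756 235.3500737 ] [ 3.14063359e+00 -1.56426231e-03  5.02125739e-02] [ 0.02741296 -0.64941197  0.40061415]
tube [340.5 610.1] 0.69 [ 441.6 -184.9  226. ] 425.89365
tube [313.8 313.6] 0.67 [465.6   6.8 226. ] 127.999245
tube_cap [360.2 592.7] 0.68 [ 427.9 -174.5  226. ] 432.2149
tube_cap [140.4 159.6] 0.5 [542.3  76.7 226. ] 268.7771
free_clips [138.5 177. ] 0.75 [539.9 104.7 130. ] 268.9449
free_clips [151.2  90.8] 0.19 [532.2 177.5 130. ] 232.92609
near_clip [191.9 183. ] 0.65 [502.3 100.4 130. ] 364.7319
far_clip [ 93.8 174.6] 0.93 [571.2 107.3 130. ] 239.8192
loaded_mid [149.6  93.6] 0.76 [533.4 174.8 130. ] 232.37332
loaded_mid [139.3 177.5] 0.45 [539.3 104.3 130. ] 269.5243
loaded_end [163.4  29.3] 0.83 [524.7 245.1 130. ] 235.7589
loaded_end [247.6 580.2] 0.43 [ 474.7 -222.   130. ] 345.29288
```

View pics/w4.png

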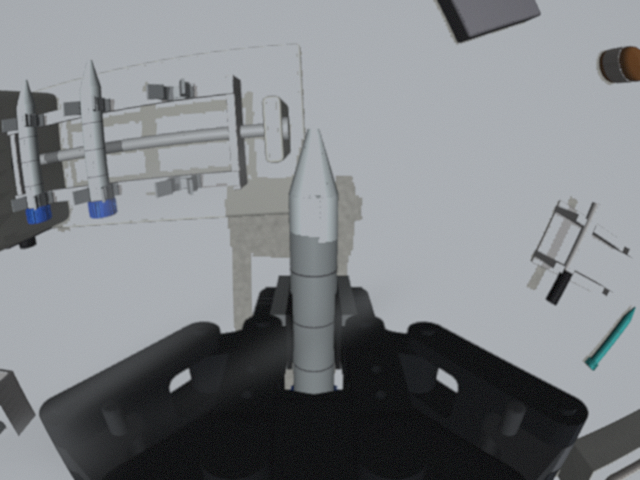

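The tube is held straight in the gripper (col 313). The free clips are the two grey finger pairs at (185,180) near and (90,172) far, and the loaded tubes are at cols 30 and 95. Now I refine the station from the depth cloud, and the tube's pose in the hand.

```bash
python3 - <<'E'
from h import *
z=np.load("w4.npz");s={k:z[k] for k in("eef_pos","tcp_rot")}
P,im,ok=cloud("w4.npz",(0,30,240,240)); im=im.astype(int)
k=ok&(P[...,2]>100)&(P[...,2]<152); X=P[k]
def axis(c,w=14):
    k=ok&(abs(P[...,1]-c[1]-0.115*(P[...,0]-c[0]))<w)&(abs(P[...,0]-c[0]-5)<28)&(P[...,2]>133)&(P[...,2]<141)
    Q=P[k]; f=np.polyfit(Q[:,0],Q[:,1],1); b=(im[...,2]>im[...,0]+50)&ok&(abs(P[...,1]-c[1])<25)&(P[...,2]>133)
    print("tube",len(Q),"yaw",np.arctan(f[0]),"y at",c[0],np.polyval(f,c[0]),"top",np.percentile(Q[:,2],[50,95]),"cap max x",np.percentile(P[b],[2,50,98],axis=0).round(1))
axis((533.4,174.8));axis((524.7,245.1))
# clip finger tops of free station
u=np.array([np.cos(.115),np.sin(.115)]);v=np.array([-u[1],u[0]]);o=np.array([539.9,104.7])
a=(P[...,:2]-o)@u; b=(P[...,:2]-o)@v
for lo,hi in((-50,-20),(20,50)):
    for zl,zh in((105,126),(126,136),(136,143),(143,150)):
        k=ok&(a>lo)&(a<hi)&(abs(b)<24)&(P[...,2]>zl)&(P[...,2]<zh)
        if k.sum()<5: continue
        A,B,Z=a[k],b[k],P[...,2][k]
        for sg in(-1,1):
            q=np.sign(B)==sg
            if q.sum()>3: print((lo,hi),(zl,zh),sg,q.sum(),"a",np.percentile(A[q],[2,50,98]).round(1),"b",np.percentile(B[q],[2,50,98]).round(1))
# held tube in tool frame
P,im,ok=cloud("w4.npz",(280,120,350,400)); T=Ro.from_euler("xyz",s["tcp_rot"]).as_matrix(); Q=(P-s["eef_pos"])@T
for x in(-30,-20,-10,0,15,25,35,45,55,65,75):
    k=ok&(abs(Q[...,0]-x)<1.5)&(abs(Q[...,1])<10)&(Q[...,2]<-8)&(Q[...,2]>-40)
    if k.sum()>3: print(x,k.sum(),"y",np.round([Q[k][:,1].min(),Q[k][:,1].max()],1),"z",np.percentile(Q[k][:,2],[2,50]).round(1))
k=ok&(abs(Q[...,1])<10)&(Q[...,2]<-8)&(Q[...,2]>-40);print("tip x",Q[k][:,0].max())
E
```

```text
tube 1329 yaw 0.12772683915921076 y at 533.4 171.77100818569622 top [137.1435565  138.94174509] cap max x [[484.1 158.9 133.4]
 [490.1 165.7 139.5]
 [495.8 176.4 141.8]]
tube 933 yaw 0.12704411172627703 y at 524.7 240.54819879489747 top [136.95008036 138.90893789] cap max x [[476.7 228.1 133.4]
 [482.7 234.3 139.3]
 [489.3 245.3 141.9]]
(-50, -20) (105, 126) -1 360 a [-37.3 -31.7 -27.2] b [-23.7 -14.8  -0.9]
(-50, -20) (105, 126) 1 254 a [-37.1 -30.  -26.8] b [ 0.2  5.8 23.5]
(-50, -20) (126, 136) -1 67 a [-37.3 -32.3 -27.2] b [-10.6  -9.9  -9.2]
(-50, -20) (126, 136) 1 43 a [-36.3 -31.3 -26.9] b [6.4 8.6 9.3]
(-50, -20) (136, 143) -1 26 a [-36.5 -31.1 -27.6] b [-10.   -7.9  -6. ]
(-50, -20) (136, 143) 1 129 a [-37.  -32.2 -27.2] b [6.  8.  9.9]
(-50, -20) (143, 150) -1 71 a [-37.1 -32.8 -27.7] b [-13.8 -12.4  -9.3]
(-50, -20) (143, 150) 1 122 a [-36.6 -32.2 -27.2] b [ 9.3 11.3 14. ]
(20, 50) (105, 126) -1 374 a [28.2 32.5 38.2] b [-23.6 -14.7  -0.3]
(20, 50) (105, 126) 1 253 a [28.5 31.3 38.5] b [ 0.4  5.5 23.2]
(20, 50) (126, 136) -1 70 a [28.5 33.  38.1] b [-11.6 -10.8  -7.5]
(20, 50) (126, 136) 1 39 a [28.5 32.1 38. ] b [5.3 7.4 9.3]
(20, 50) (136, 143) -1 23 a [28.3 31.2 38. ] b [-11.1  -9.1  -7.6]
(20, 50) (136, 143) 1 131 a [28.8 33.7 38.7] b [4.5 6.5 9.2]
(20, 50) (143, 150) -1 69 a [28.4 32.8 37.8] b [-14.7 -13.3 -10.1]
(20, 50) (143, 150) 1 131 a [29.1 33.8 38.6] b [ 7.9 10.1 12.6]
-30 182 y [-7.7  9. ] z [-26.8 -25.1]
-20 245 y [-8.2  8.6] z [-27.  -25.1]
-10 325 y [-9.2 10. ] z [-37.3 -25.8]
0 395 y [-9.1  9.6] z [-38.5 -25.9]
15 355 y [-7.7  8.5] z [-27. -25.]
25 400 y [-8.4  8.3] z [-27.2 -25. ]
35 425 y [-8.   8.5] z [-27. -25.]
45 442 y [-8.4  8.4] z [-26.9 -24.9]
55 357 y [-6.2  6.7] z [-24.7 -22.6]
65 182 y [-3.4  3.6] z [-22. -20.]
tip x 69.37135299441387
```

```bash
python3 - <<'E'
from h import *
P,im,ok=cloud("w4.npz",(0,30,300,260))
u=np.array([np.cos(.115),np.sin(.115)]);v=np.array([-u[1],u[0]]);o=np.array([540.6,104.3])
a=(P[...,:2]-o)@u; b=(P[...,:2]-o)@v
k=ok&(P[...,2]>115.5)&(P[...,2]<120.5)&(abs(abs(a)-33)<15)&(b>-60)&(b<120)
for sg in(-1,1):
    q=k&(np.sign(a)==sg); A,B=a[q],b[q]
    e=[]
    for c in np.arange(-55,115,4):
        w=abs(B-c)<2
        if w.sum()>8: e.append((c,np.percentile(A[w],5),np.percentile(A[w],95),w.sum(),))
    e=np.array(e); 
    w=(e[:,2]-e[:,1]); g=abs(w-np.median(w))<1.2
    for j in(1,2):
        f=np.polyfit(e[g,0],e[g,j],1); print(sg,g.sum(),len(e),"width",np.median(w).round(1),"edge",j,"slope",f,"-> yaw",.115-f[0])
E
```

```text
-1 21 31 width 8.9 edge 1 slope [ 1.85377742e-02 -3.74217470e+01] -> yaw 0.0964622257799364
-1 21 31 width 8.9 edge 2 slope [ 1.34419207e-02 -2.81990973e+01] -> yaw 0.10155807928516238
1 20 31 width 9.0 edge 1 slope [1.75779747e-02 2.82479794e+01] -> yaw 0.09742202527083807
1 20 31 width 9.0 edge 2 slope [1.51843130e-02 3.75059294e+01] -> yaw 0.09981568697616652
```

Yaw is 0.099 from the rails and agrees with the clips; free_clips is at about (540.6,104.3). In the hand, the tube axis is 18.5 mm above the TCP and its origin sits at the TCP. I hover with the tube 6 mm short.

```bash
python3 - <<'E'
from h import *
plan((534.6,103.7,235),0.099,4)
E
```

```text
t [ 1.51 -2.32  0.  ] r [ 0.01 -0.02 -0.7 ]
t [ 1.54 -2.3   0.  ] r [ 0.01 -0.02 -0.7 ]
t [ 1.57 -2.28  0.  ] r [ 0.01 -0.02 -0.7 ]
t [ 1.59 -2.26  0.  ] r [ 0.01 -0.02 -0.7 ]
```

Call:
move_arm:
  increments:
    - {"tx": 1.51,"ty": -2.32,"tz": 0,"rx": 0,"ry": 0,"rz": -0.7,"gripper": -1}
    - {"tx": 1.54,"ty": -2.3,"tz": 0,"rx": 0,"ry": 0,"rz": -0.7,"gripper": -1}
    - {"tx": 1.57,"ty": -2.28,"tz": 0,"rx": 0,"ry": 0,"rz": -0.7,"gripper": -1}
    - {"tx": 1.59,"ty": -2.26,"tz": 0,"rx": 0,"ry": 0,"rz": -0.7,"gripper": -1}
    - {"tx": 0,"ty": 0,"tz": 3,"rx": 0,"ry": 0,"rz": 0,"gripper": -1}
    - {"tx": 0,"ty": 0,"tz": 3,"rx": 0,"ry": 0,"rz": 0,"gripper": -1}
    - {"tx": 0,"ty": 0,"tz": 2,"rx": 0,"ry": 0,"rz": 0,"gripper": -1}
    - {"tx": 0,"ty": 0,"tz": 0,"rx": 0,"ry": 0,"rz": 0,"gripper": -1}
    - {"tx": 0,"ty": 0,"tz": 0,"rx": 0,"ry": 0,"rz": 0,"gripper": -1}

```text
clock: 7.45
eef_pos: [534.9, 104.1, 155.4]
tcp_rot: [3.141, -0.001, 0.099]
contact_force: [1.2, -0.4, 0.2]
opening: 0.182
```

```bash
python3 - <<'E'
from h import *
s=r.sense(); print(s["clock"],s["eef_pos"],s["tcp_rot"],s["contact_force"])
im,d=r.grab_frame("wrist"); save("w5.png",im); np.savez("w5.npz",im=im,d=d,**{k:s[k] for k in("eef_pos","tcp_rot")})
im,d=r.grab_frame("side"); save("s5.png",im[100:260,230:430],4)
for q in("tube","tube_cap","near_clip","far_clip"): print(q,[(np.round(p["location"]),round(p["confidence"],2)) for p in r.place_of(q,"side")][:4])
P,im,ok=cloud("w5.npz",(100,60,520,420)); T=Ro.from_euler("xyz",s["tcp_rot"]).as_matrix(); Q=(P-s["eef_pos"])@T
# far clip fingers in tool frame: lips
for x0,x1 in((20,60),(-50,-15)):
    k=ok&(Q[...,0]>x0)&(Q[...,0]<x1)&(abs(Q[...,1])<22)&(P[...,2]>136)&(P[...,2]<150)&(abs(Q[...,1])>6)
    for sg in(-1,1):
        q=k&(np.sign(Q[...,1])==sg)
        if q.sum()>4: print(x0,sg,q.sum(),np.percentile(Q[q],[3,50,97],axis=0).round(1).tolist())
E
```

```text
7.45 [534.87635504 104.07119054 155.44067869] [ 3.14083187e+00 -1.11517798e-03  9.94657783e-02] [ 1.17483591 -0.42163707  0.22024317]
tube [(array([170., 331.]), 0.76), (array([403., 352.]), 0.66), (array([397., 235.]), 0.64)]
tube_cap [(array([408., 331.]), 0.48), (array([169., 316.]), 0.47), (array([385., 227.]), 0.43)]
near_clip [(array([184., 323.]), 0.9)]
far_clip [(array([179., 346.]), 0.85)]
20 -1 211 [[33.9, -13.5, 6.3], [38.7, -11.7, 7.9], [43.6, -10.3, 11.4]]
20 1 197 [[34.1, 10.7, 6.3], [38.8, 11.9, 8.0], [43.6, 13.5, 10.3]]
```

View pics/w5.png

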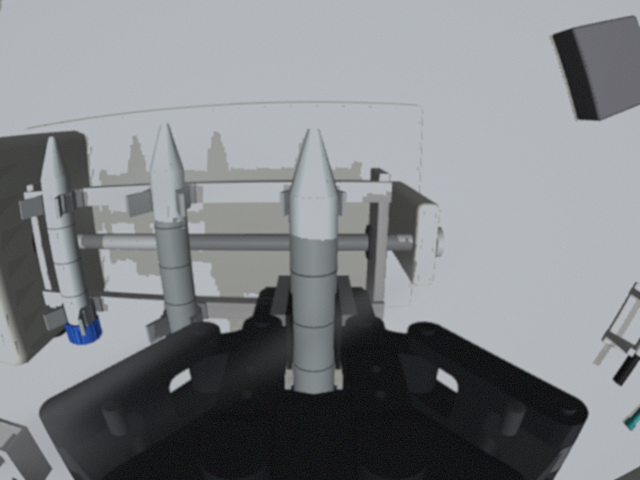

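View pics/s5.png

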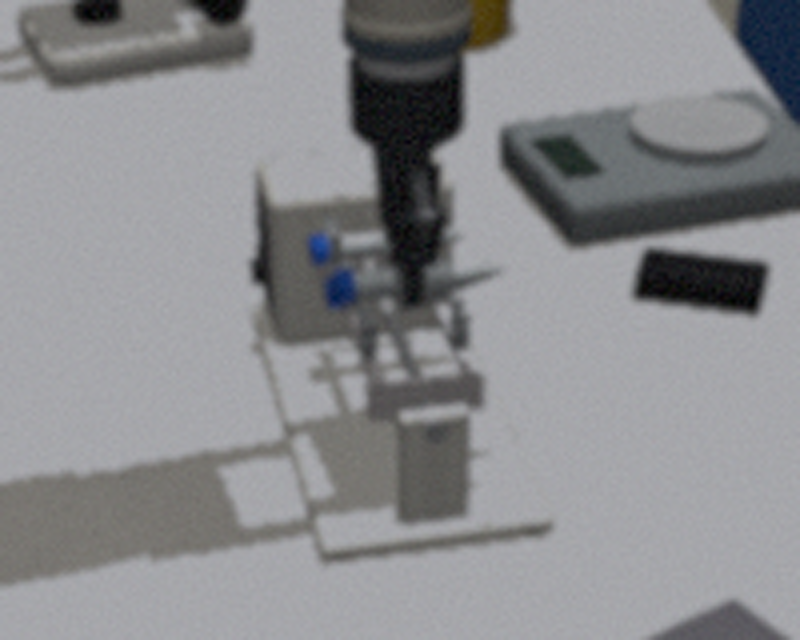

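In the tool frame the far-clip lips are at ±13.5 mm with the clip centre at x=38.75, so lateral alignment is right and the cap is about 5.5 mm clear. The side view shows the tube above both clips. I descend to just above the lips, then feel.

Call:
move_arm:
  increments:
    - {"tx": 0,"ty": 0,"tz": 1.5,"rx": 0,"ry": 0,"rz": 0,"gripper": -1}
    - {"tx": 0,"ty": 0,"tz": 1.3,"rx": 0,"ry": 0,"rz": 0,"gripper": -1}
    - {"tx": 0,"ty": 0,"tz": 0,"rx": 0,"ry": 0,"rz": 0,"gripper": -1}
    - {"tx": 0,"ty": 0,"tz": 0,"rx": 0,"ry": 0,"rz": 0,"gripper": -1}
  squeeze: 80

```text
clock: 8.15
eef_pos: [534.6, 104.1, 127.1]
tcp_rot: [3.141, -0.001, 0.1]
contact_force: [-0.2, -0.0, -0.3]
opening: 0.169
```

Call:
move_arm:
  increments:
    - {"tx": 0,"ty": 0,"tz": 0.2,"rx": 0,"ry": 0,"rz": 0,"gripper": -1}
    - {"tx": 0,"ty": 0,"tz": 0.2,"rx": 0,"ry": 0,"rz": 0,"gripper": -1}
    - {"tx": 0,"ty": 0,"tz": 0.2,"rx": 0,"ry": 0,"rz": 0,"gripper": -1}
    - {"tx": 0,"ty": 0,"tz": 0,"rx": 0,"ry": 0,"rz": 0,"gripper": -1}

```text
clock: 8.55
eef_pos: [535.9, 104.3, 122.2]
tcp_rot: [3.141, -0.004, 0.1]
contact_force: [0.4, 0.5, 6.1]
opening: 0.168
```

Call:
move_arm:
  increments:
    - {"tx": 0,"ty": 0,"tz": 0.15,"rx": 0,"ry": 0,"rz": 0,"gripper": -1}
    - {"tx": 0,"ty": 0,"tz": 0.15,"rx": 0,"ry": 0,"rz": 0,"gripper": -1}
    - {"tx": 0,"ty": 0,"tz": 0,"rx": 0,"ry": 0,"rz": 0,"gripper": -1}

```text
clock: 8.85
eef_pos: [536.3, 104.4, 119.4]
tcp_rot: [3.141, -0.005, 0.1]
contact_force: [1.3, -0.3, 5.7]
opening: 0.168
```

Call:
move_arm:
  increments:
    - {"tx": 0,"ty": 0,"tz": 0.15,"rx": 0,"ry": 0,"rz": 0,"gripper": -1}
    - {"tx": 0,"ty": 0,"tz": 0.15,"rx": 0,"ry": 0,"rz": 0,"gripper": -1}
    - {"tx": 0,"ty": 0,"tz": 0,"rx": 0,"ry": 0,"rz": 0,"gripper": -1}

```text
clock: 9.15
eef_pos: [536.2, 104.3, 115.9]
tcp_rot: [3.141, -0.005, 0.1]
contact_force: [2.4, 0.6, 2.1]
opening: 0.167
```

Call:
move_arm:
  increments:
    - {"tx": 0,"ty": 0,"tz": 0.1,"rx": 0,"ry": 0,"rz": 0,"gripper": -1}
    - {"tx": 0,"ty": 0,"tz": 0.1,"rx": 0,"ry": 0,"rz": 0,"gripper": -1}
    - {"tx": 0,"ty": 0,"tz": 0,"rx": 0,"ry": 0,"rz": 0,"gripper": -1}

```text
clock: 9.45
eef_pos: [534.4, 104.1, 112.7]
tcp_rot: [3.141, -0.001, 0.1]
contact_force: [2.6, 1.1, -4.9]
opening: 0.172
```

Call:
move_arm:
  increments:
    - {"tx": 0,"ty": 0,"tz": 0.07,"rx": 0,"ry": 0,"rz": 0,"gripper": -1}
    - {"tx": 0,"ty": 0,"tz": 0,"rx": 0,"ry": 0,"rz": 0,"gripper": -1}
    - {"tx": 0,"ty": 0,"tz": 0,"rx": 0,"ry": 0,"rz": 0,"gripper": -1}

```text
clock: 9.75
eef_pos: [534.3, 104.1, 112.2]
tcp_rot: [3.141, -0.0, 0.1]
contact_force: [0.7, 1.3, -2.9]
opening: 0.168
```

Call:
move_arm:
  increments:
    - {"tx": 0,"ty": 0,"tz": 0.07,"rx": 0,"ry": 0,"rz": 0,"gripper": -1}
    - {"tx": 0,"ty": 0,"tz": 0,"rx": 0,"ry": 0,"rz": 0,"gripper": -1}
    - {"tx": 0,"ty": 0,"tz": 0,"rx": 0,"ry": 0,"rz": 0,"gripper": -1}

```text
clock: 10.05
eef_pos: [534.3, 104.1, 112.0]
tcp_rot: [3.141, -0.001, 0.1]
contact_force: [-1.8, 0.6, 5.1]
opening: 0.169
```

Seated: z has stopped at 112.0 and the force turned from a pull to 5 N of push. Now slide along +x by feel.

Call:
move_arm:
  increments:
    - {"tx": 0.15,"ty": 0,"tz": 0,"rx": 0,"ry": 0,"rz": 0,"gripper": -1}
    - {"tx": 0.15,"ty": 0,"tz": 0,"rx": 0,"ry": 0,"rz": 0,"gripper": -1}
    - {"tx": 0,"ty": 0,"tz": 0,"rx": 0,"ry": 0,"rz": 0,"gripper": -1}

```text
clock: 10.35
eef_pos: [536.6, 104.3, 112.0]
tcp_rot: [3.141, 0.001, 0.1]
contact_force: [-6.2, -0.5, 8.5]
opening: 0.175
```

Call:
move_arm:
  increments:
    - {"tx": 0.1,"ty": 0,"tz": 0,"rx": 0,"ry": 0,"rz": 0,"gripper": -1}
    - {"tx": 0,"ty": 0,"tz": 0,"rx": 0,"ry": 0,"rz": 0,"gripper": -1}

```text
clock: 10.55
eef_pos: [537.4, 104.3, 112.0]
tcp_rot: [3.141, 0.001, 0.1]
contact_force: [-6.9, 0.2, 9.1]
opening: 0.169
```

Call:
move_arm:
  increments:
    - {"tx": 0.1,"ty": 0,"tz": 0,"rx": 0,"ry": 0,"rz": 0,"gripper": -1}
    - {"tx": 0,"ty": 0,"tz": 0,"rx": 0,"ry": 0,"rz": 0,"gripper": -1}

```text
clock: 10.75
eef_pos: [538.4, 104.5, 111.9]
tcp_rot: [3.141, 0.001, 0.1]
contact_force: [-7.0, 0.1, 9.7]
opening: 0.174
```

Call:
move_arm:
  increments:
    - {"tx": 0.07,"ty": 0,"tz": 0,"rx": 0,"ry": 0,"rz": 0,"gripper": -1}
    - {"tx": 0,"ty": 0,"tz": 0,"rx": 0,"ry": 0,"rz": 0,"gripper": -1}

```text
clock: 10.95
eef_pos: [539.0, 104.5, 112.0]
tcp_rot: [3.141, 0.001, 0.1]
contact_force: [-7.2, -0.0, 9.7]
opening: 0.169
```

Call:
move_arm:
  increments:
    - {"tx": 0.05,"ty": 0,"tz": 0,"rx": 0,"ry": 0,"rz": 0,"gripper": -1}
    - {"tx": 0,"ty": 0,"tz": 0,"rx": 0,"ry": 0,"rz": 0,"gripper": -1}

```text
clock: 11.15
eef_pos: [539.3, 104.5, 111.9]
tcp_rot: [3.141, 0.002, 0.1]
contact_force: [-7.2, -0.8, 9.3]
opening: 0.171
```

Call:
move_arm:
  increments:
    - {"tx": 0.05,"ty": 0,"tz": 0,"rx": 0,"ry": 0,"rz": 0,"gripper": -1}
    - {"tx": 0,"ty": 0,"tz": 0,"rx": 0,"ry": 0,"rz": 0,"gripper": -1}

```text
clock: 11.35
eef_pos: [539.8, 104.6, 111.9]
tcp_rot: [3.141, 0.002, 0.1]
contact_force: [-7.8, 0.4, 9.3]
opening: 0.17
```

Call:
move_arm:
  increments:
    - {"tx": 0.05,"ty": 0,"tz": 0,"rx": 0,"ry": 0,"rz": 0,"gripper": -1}
    - {"tx": 0,"ty": 0,"tz": 0,"rx": 0,"ry": 0,"rz": 0,"gripper": -1}

```text
clock: 11.55
eef_pos: [540.0, 104.6, 111.9]
tcp_rot: [3.141, 0.002, 0.1]
contact_force: [-8.6, -0.2, 11.7]
opening: 0.174
```

Call:
move_arm:
  increments:
    - {"tx": 0.05,"ty": 0,"tz": 0,"rx": 0,"ry": 0,"rz": 0,"gripper": -1}
    - {"tx": 0,"ty": 0,"tz": 0,"rx": 0,"ry": 0,"rz": 0,"gripper": -1}

```text
clock: 11.75
eef_pos: [540.1, 104.6, 111.9]
tcp_rot: [3.141, 0.003, 0.099]
contact_force: [-10.7, 0.3, 12.6]
opening: 0.171
```

Call:
move_arm:
  increments:
    - {"tx": 0.03,"ty": 0,"tz": 0,"rx": 0,"ry": 0,"rz": 0,"gripper": -1}
    - {"tx": 0,"ty": 0,"tz": 0,"rx": 0,"ry": 0,"rz": 0,"gripper": -1}

```text
clock: 11.95
eef_pos: [540.1, 104.6, 111.9]
tcp_rot: [3.141, 0.004, 0.1]
contact_force: [-11.7, 0.7, 13.7]
opening: 0.172
```

Stopped dead at x=540.1. I push a bit more for margin, easing the downward load.

Call:
move_arm:
  increments:
    - {"tx": 0.07,"ty": 0,"tz": -0.02,"rx": 0,"ry": 0,"rz": 0,"gripper": -1}
    - {"tx": 0,"ty": 0,"tz": 0,"rx": 0,"ry": 0,"rz": 0,"gripper": -1}

```text
clock: 12.15
eef_pos: [540.1, 104.6, 111.9]
tcp_rot: [3.141, 0.005, 0.1]
contact_force: [-13.8, 0.2, 14.3]
opening: 0.176
```

Call:
move_arm:
  increments:
    - {"tx": 0.06,"ty": 0,"tz": 0,"rx": 0,"ry": 0,"rz": 0,"gripper": -1}
    - {"tx": 0,"ty": 0,"tz": 0,"rx": 0,"ry": 0,"rz": 0,"gripper": -1}

```text
clock: 12.35
eef_pos: [540.1, 104.6, 111.8]
tcp_rot: [3.141, 0.006, 0.099]
contact_force: [-16.5, -0.7, 15.5]
opening: 0.17
```

Call:
move_arm:
  increments:
    - {"tx": -0.15,"ty": 0,"tz": -0.06,"rx": 0,"ry": 0,"rz": 0,"gripper": -1}
    - {"tx": 0,"ty": 0,"tz": 0,"rx": 0,"ry": 0,"rz": 0,"gripper": -1}
    - {"tx": 0,"ty": 0,"tz": 0,"rx": 0,"ry": 0,"rz": 0,"gripper": -0.1}
    - {"tx": 0,"ty": 0,"tz": 0,"rx": 0,"ry": 0,"rz": 0,"gripper": -0.1}
    - {"tx": 0,"ty": 0,"tz": 0,"rx": 0,"ry": 0,"rz": 0,"gripper": -0.1}
    - {"tx": 0,"ty": 0,"tz": 0,"rx": 0,"ry": 0,"rz": 0,"gripper": -0.1}
    - {"tx": 0,"ty": 0,"tz": 0,"rx": 0,"ry": 0,"rz": 0,"gripper": -0.1}

```text
clock: 13.05
eef_pos: [542.8, 104.9, 112.6]
tcp_rot: [3.141, -0.002, 0.1]
contact_force: [0.2, 0.1, -0.5]
opening: 0.451
```

Call:
move_arm:
  increments:
    - {"tx": 0,"ty": 0,"tz": -1,"rx": 0,"ry": 0,"rz": 0,"gripper": -0.1}
    - {"tx": 0,"ty": 0,"tz": -2,"rx": 0,"ry": 0,"rz": 0,"gripper": -0.1}
    - {"tx": 0,"ty": 0,"tz": -3,"rx": 0,"ry": 0,"rz": 0,"gripper": -0.1}
    - {"tx": 0,"ty": 0,"tz": -3,"rx": 0,"ry": 0,"rz": 0,"gripper": -0.1}
    - {"tx": -2,"ty": 0,"tz": -3,"rx": 0,"ry": 0,"rz": 0,"gripper": -0.1}
    - {"tx": -3,"ty": 0,"tz": 0,"rx": 0,"ry": 0,"rz": 0,"gripper": -0.1}
    - {"tx": -3,"ty": 0,"tz": 0,"rx": 0,"ry": 0,"rz": 0,"gripper": -0.1}
    - {"tx": 0,"ty": 0,"tz": 0,"rx": 0,"ry": 0,"rz": 0,"gripper": -0.1}
    - {"tx": 0,"ty": 0,"tz": 0,"rx": 0,"ry": 0,"rz": 0,"gripper": -0.1}

```text
clock: 13.95
eef_pos: [463.0, 97.1, 233.5]
tcp_rot: [3.141, -0.003, 0.1]
contact_force: [0.9, 0.1, 0.6]
opening: 0.451
```

```bash
python3 - <<'E'
from h import *
s=r.sense(); print(s["clock"],s["eef_pos"],s["tcp_rot"],s["contact_force"])
im,d=r.grab_frame("wrist"); save("w6.png",im); np.savez("w6.npz",im=im,d=d,**{k:s[k] for k in("eef_pos","tcp_rot")})
P,im,ok=cloud("w6.npz",(0,0,640,400)); im=im.astype(int)
u=np.array([np.cos(.099),np.sin(.099)]);v=np.array([-u[1],u[0]]);o=np.array([540.6,104.3])
a=(P[...,:2]-o)@u; b=(P[...,:2]-o)@v; Z=P[...,2]
blue=(im[...,2]>im[...,0]+50)&(im[...,2]>70)&ok&(Z>125)&(Z<150)
for n,c in(("new",0),("mid",70),("end",140)):
    q=blue&(abs(b-c)<16); print(n,"cap a",np.percentile(a[q],[2,98]).round(1),"b",np.percentile(b[q],[2,50,98]).round(1),"z",np.percentile(Z[q],98).round(1)) if q.sum()>5 else print(n,"no cap")
    for x in(-20,0,20,45):
        q=ok&(abs(a-x)<2)&(abs(b-c)<9)&(Z>125)&(Z<150)
        if q.sum()>5: print("  ",x,"b",np.percentile(b[q],[2,98]).round(1),"top",np.percentile(Z[q],95).round(1))
E
```

```text
13.95 [463.03721669  97.08428035 233.48799183] [ 3.14102123 -0.00345959  0.09976277] [0.94018811 0.13311975 0.55973563]
new cap a [-49.9 -38.4] b [-10.4  -0.4  10.7] z 141.9
   -20 b [-7.5  8. ] top 138.8
   0 b [-8.2  7.9] top 139.0
   20 b [-8.2  8.6] top 138.9
   45 b [-8.1  7.9] top 139.1
mid cap a [-50.1 -38.7] b [59.2 67.5 79.1] z 142.1
   -20 b [61.4 76.8] top 138.9
   0 b [61.6 77.1] top 138.7
   20 b [61.8 77.6] top 139.0
   45 b [61.8 77.7] top 138.9
end cap a [-50.2 -38.8] b [129.6 136.5 148.2] z 141.8
   -20 b [131.7 146.2] top 138.6
   0 b [131.4 145.4] top 138.9
   20 b [131.5 145.9] top 139.0
   45 b [131.7 145.9] top 138.9
```

View pics/w6.png

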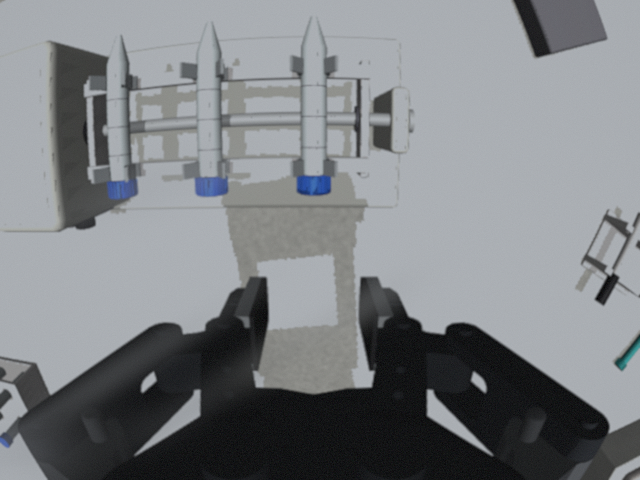

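The new tube (col 314, cap at row 185) lies level on the floors, top at 139 mm like its neighbours. Its cap is as close to the near clip as theirs. The gripper is clear, so I hand in.

```bash
python3 -c "
from rig import r
print(r.sign_off())"
```

```text
the job is handed in; nothing more can be done
None
```

The tube is loaded: I pressed it into both free clips, pushed its cap against the near clip, released it and handed the job in at about 14 s. No verdict came back.

- **Snap:** the press force peaked at about 6 N in the readings, below the 7–15 N described, because I read only at the end of each step. It then turned to about 5 N of pull as the fingers drew the tube down, and the height stopped at the floors.
- **Push:** the tube slid with about 7 N of drag and stopped dead. I pushed to 16.5 N, so the cap bore on the clip with roughly 9 N. The downward load at that point was 15.5 N.
- **Last look:**
  - The tube lies level, with its top at 139 mm like the two loaded tubes, and within about 0.5 mm sideways.
  - Its cap underside is about 38.4 mm from the station centre, against 38.7 and 38.8 mm on the loaded tubes.
  - The gripper is clear, with the force reading near zero. The loaded tubes and the marker look undisturbed, but I did not re-measure the bottle or the slide box.

**Disagreements:**
- The station's yaw came out at 0.127 rad from the loaded tubes and 0.10 rad from the rails and clips. I used 0.10, and the close view agreed.
- My first move call was refused because some of its rows were empty; I resent it with full rows.

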